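Lock the recipe board and hold a spring clip open over its edge

ROBOT

A 6-joint arm with a two-finger parallel gripper is mounted at the origin on a cart in front of the work surface, level with it; the furniture and walls round the work are solid. World frame = base frame: x ahead of the robot, y to its left, z up, the work surface at z = 0. Lengths are in m, angles in degrees, forces in N, time in s.
With the tool pointing down it reaches from about 0.325 to 1 m from the base axis. Payload 5.1 kg.
Tool frame: the origin (TCP) lies midway between the tips of the shut fingers; the grasp point (between the pads) lies 19 mm behind it; z points along the fingers, y is the line along which they close (so a half turn about z gives the same grasp; the last joint's range is limited). The gripper opens to 85 mm and grips with 20 to 120 N. Pads are 22 mm wide; open, the fingers measure 114 mm over their backs; the gripper's body (76 mm by 85 mm) begins 54 mm behind the grasp point. The pads swing forward as they close: fully open they stand 13 mm farther back than shut.
Start: joints at [69.351, 7.093, 94.555, -0, 78.352, -4.733], TCP at [0.178, 0.625, 0.231] pointing down, gripper open.
Joint ranges: [-149.61, 149.61], [-58.7, 133.49], [1.44, 155.28], [-77.14, 257.14], [18.33, 153.61], [-166.67, 166.67]. Speed limits (degrees/s): [147.25, 147.25, 180, 180, 180, 180].

INTERFACE

Orientations are given as a 3x3 rotation matrix whose columns are the frame's x, y, z axes.
In Python, from bench import movep, move_straight, movej, gripper_to, hold, solve_ik, sense, capture, camera_params, MotionError, hand_in gives the robot as it stands. Calls block until the motion is done:
- movep(position, orientation): joint-space move of the TCP to a pose.
- move_straight(position, orientation=None, v=0.15): straight line of the TCP; orientation=None keeps the orientation; v is the mean speed in m/s.
- movej(angles): joint-space move.
- gripper_to(opening, force=None): finger opening in m; force is the grip in N (None keeps the last); returns when the fingers have stopped.
- hold(seconds).
- solve_ik(position, orientation): joint angles nearest the present ones, or None.
- sense(): the state.
- capture(name): name is "scene" or "side" or "wrist"; returns (picture, depth): 420x560x3 uint8, red, green, blue; 420x560 float32, m along the optical axis (not along the pixel's ray), 0 where there is no reading.
- camera_params(name): a dict with "intrinsics" (3x3 intrinsics, pixels), "xyz" and "attitude" of the camera in the world. Camera axes: x right, y down, z forward; pixel columns grow to the right and rows downward; lengths in m; the calibration is good to about 2 mm. A picture is of the moment at which its call begins: read the wrist's pose just before it. camera_params takes no time and is no camera call; for the wrist camera it gives the pose at the moment of the call.
A pose or a line that the arm cannot do raises MotionError and nothing moves.
- hand_in(): hands the job in; it is judged then, once.
The state is a dict: "time_s": time; "joint_pos": joint angles; "qvel": joint speeds; "joint_efforts": joint torques, N m; "tcp_pos": TCP position; "eef_rot": TCP orientation; "force": force on the tool from outside, world axes, zero at the start; "moment": the same for the moment, N m; "width": finger opening in m; "finger_force": force on a finger pad.
Only numpy, scipy, OpenCV 4.12 (cv2) and the standard library are available. Lean on these libraries where they do the work, as an engineer would, in place of code of your own. Each camera call takes 0.05 s, during which the arm holds its last target. There are 200 camera calls.

TASK

Lock the recipe board in its wooden stand: swing the raised steel keeper bar right down until it lies in the fork at the other end. Then squeeze the handles of the orange spring clip to take it off its little rack, and hold it wide open astride the middle of the board's top edge, one jaw in front and one behind, reaching about 15 mm below the edge and touching neither the board nor the stand, so that I can slip a note in. Finish holding it there, squeezed open, and leave the mug, the mortar and the garlic where they are.

Things in the scene. Friction and masses are not known exactly. Their poses are not given: they have to be found in the camera images.
- stand: Fixed wooden stand with an upright white recipe board. Origin under the board, on the worktop; x = the board's normal (-x side, with the keeper bar, faces the robot), y along the board, z up. Foot 90 (x) x 176 (y) x 18 mm. At x = -24 mm stand two posts, 20 x 12 mm, tops at z = 90 mm: y = 75 mm carries the bar's hinge, y = -75 mm the two-pronged fork that catches it.
- board_top (a point): Middle of the board's upper edge, 125 mm above the worktop; axes as the stand's. The board is 4 mm thick (x -2 to 2 mm) and 130 mm wide (y -65 to 65 mm).
- keeper_hinge (a point): Hinge of the keeper bar, 80 mm above the worktop; the hinge axis is the stand's x.
- keeper_end (a point): Top centre of the black button (14 mm wide) at the free end of the keeper bar, 154 mm from the hinge.
- keeper (a joint): Angle a of the steel keeper bar: 0 = level in the fork (its stop), raised to 0.5-0.95 at the start. A point r along it is at stand y = 75 mm - r cos a, z = 80 mm + r sin a. Bar 8 mm wide (x -28 to -20 mm), 10 mm high; upper face at z = 85 mm when shut; rubber buffers towards the board at r = 40 and 110 mm. Friction holds it anywhere; 1 to 2 N down on its middle swings it.
- rack: Fixed clip rack: wooden foot 80 x 80 x 16 mm (origin under its centre) with an upright steel fin along its x axis, 54 mm long, 4 mm thick, upper edge 62 mm above the worktop. The clip bites this edge at the start.
- clip: Orange spring clip, 26 mm wide, about 50 g. Origin on the pivot pin in its middle, 90 mm above the worktop at the start; x = the pin, y = the direction in which it opens, z up to the handles; on the rack it has the rack's yaw. Handles rise as a V to 44 mm above the pin, 57 mm over their outer tips; jaws reach 42 mm below it. Body:clip is the half on the +y side; it works either way round.
- clip_half (a joint): Opening angle of the clip: 0 = biting a 4 mm edge (start), -0.09 = shut, 0.56 = fully open (stop). Squeezing the handles along the clip's y opens it: about 2.5 N at first, 8 N fully open; a 20 N grip does it. Then the handles are upright, 30 mm over their outer faces, tops 50 mm above the pin, each half turned 0.28 rad; jaws 27 mm apart inside, 38 mm outside.
- jaw_a (a point): Lower inner edge of the jaw on clip (the clip's +y side), in the middle of its width.
- jaw_b (a point): Lower inner edge of the other jaw (clip_half).
- mug: White mug, 89 x 118 x 88 mm, standing loose behind the work; leave it alone.
- mortar: Wooden mortar, 93 mm wide, 63 mm high, standing loose behind the work; leave it alone.
- garlic: Garlic bulb, 55 mm wide, 52 mm high, lying loose between stand and rack, nearer the robot; leave it alone.
Things that resemble listed ones, but are neither listed nor needed, are in the scene too. Of the things like the clip, leave any that is purple; of the rest the smaller one is meant.

How it is judged:
By the outcome, as a careful person would: the job done as asked, in the order asked, and still so for the second after the job is handed in, while the arm keeps its last pose, push and grip.
It also fails if it takes over 50 s, if anything falls off the work surface, if the arm or the gripper's body presses on something with over 40 N, if the wrist force passes 120 N, or if a joint passes its speed limit or range.

## Working session

There is one attempt and no reset: what is moved stays moved. The work goes in short steps, each a Python script; the robot and the scene stay as the last script left them, time stands still between calls to the robot, and variables do not carry over. Pictures are saved under pics/ and viewed, at most 10 in all, crops included, and the job is handed in when it is done.

```bash
mkdir -p pics; ls; python3 - <<'E'
from bench import *
import cv2,numpy as np
for n in("scene","side"):
    p,d=capture(n);cv2.imwrite(f"pics/{n}0.png",p[:,:,::-1]);np.savez(f"{n}0.npz",p=p,d=d)
    c=camera_params(n);print(n,np.round(c["xyz"],3),np.round(c["attitude"],3).tolist(),np.round(c["intrinsics"],1).tolist())
print(sense())
E
```

```text
pics
scene [ 0.206 -0.761  0.859] [[0.892, -0.309, 0.328], [-0.451, -0.607, 0.654], [-0.003, -0.732, -0.681]] [[466.4, 0.0, 276.4], [0.0, 466.4, 209.3], [0.0, 0.0, 1.0]]
side [ 0.12  -0.605  0.638] [[0.788, -0.373, 0.489], [-0.615, -0.459, 0.641], [-0.014, -0.807, -0.591]] [[473.1, 0.0, 282.2], [0.0, 473.1, 202.9], [0.0, 0.0, 1.0]]
{'time_s': 0.1, 'joint_pos': array([ 6.93496297e+01,  7.13167223e+00,  9.46272978e+01,  2.54528946e-03,
        7.83513228e+01, -4.73245268e+00]), 'qvel': array([ 0.07962073, -0.04390664, -0.02639139,  0.00563783,  0.12344037,
        0.01021497]), 'joint_efforts': array([ 7.03817864e-05, -4.24928069e+01, -3.66655397e+01, -8.58030489e-05,
        3.88714339e-03, -2.26599497e-05]), 'tcp_pos': array([0.17808669, 0.62455003, 0.2301436 ]), 'eef_rot': array([[-9.61653046e-01,  2.74267939e-01, -7.19582481e-04],
       [ 2.74268808e-01,  9.61651408e-01, -1.78594841e-03],
       [ 2.02159118e-04, -1.91482175e-03, -9.99998146e-01]]), 'force': array([ 0.94705555, -0.29519379,  0.23047778]), 'moment': array([0.03217004, 0.03292992, 0.01219947]), 'finger_force': 0.0, 'width': 0.08538622035412011}
```

View pics/scene0.png

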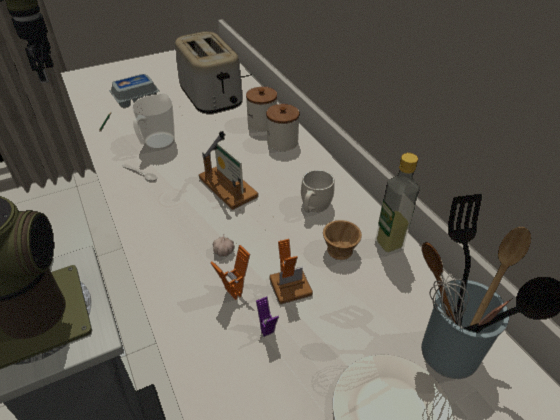

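View pics/side0.png

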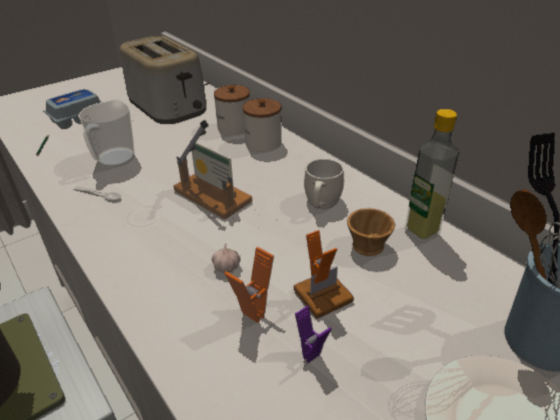

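The pictures show three clip-like things. In the scene view they are the orange clip standing loose at (234,275), the orange clip on the rack fin at (288,262), and the purple clip at (266,315). The smaller orange one on the rack fits the description. The stand is at (228,180), with the keeper raised and its button at (221,135). I'll confirm the clip in one enlarged crop and get 3D points.

```bash
cat > h.py <<'E'
from bench import *
import cv2,numpy as np
def cloud(d,c):
    K=np.array(c["intrinsics"]);v,u=np.mgrid[:d.shape[0],:d.shape[1]]
    P=np.stack([(u-K[0,2])/K[0,0]*d,(v-K[1,2])/K[1,1]*d,d],-1)
    return P@np.array(c["attitude"]).T+np.array(c["xyz"])
def Rz(yaw): # tool down, tool y axis at world heading yaw(deg)
    a=np.radians(yaw);y=np.array([np.cos(a),np.sin(a),0]);z=np.array([0,0,-1.]);return np.stack([np.cross(y,z),y,z],1)
E
python3 - <<'E'
from h import *
out=[]
for n,roi1,roi2 in(("scene",(190,125,75,85),(205,230,115,110)),("side",(165,115,95,105),(205,220,155,145))):
    f=np.load(n+"0.npz");p,d=f["p"],f["d"];X=cloud(d,camera_params(n));hsv=cv2.cvtColor(p,cv2.COLOR_RGB2HSV)
    def sub(r,A):x,y,w,h=r;return A[y:y+h,x:x+w].reshape(-1,A.shape[2])
    for nm,r,zl in(("stand foot",roi1,(.013,.023)),("rack foot",(268,262,50,45) if n=="scene" else (290,265,68,52),(.011,.021))):
        Q=sub(r,X);H=sub(r,hsv);m=(Q[:,2]>zl[0])&(Q[:,2]<zl[1])&(H[:,1]>90)&(H[:,0]<25)
        q=Q[m];print(n,nm,m.sum(),"z",np.median(q[:,2]).round(4),"rect",cv2.minAreaRect((q[:,:2]*1000).astype(np.float32)))
    Q=sub(roi1,X);H=sub(roi1,hsv);zz=Q[:,2]
    q=Q[(zz>.095)&(zz<.3)&(Q[:,0]>.2)];print(n,"high pts",len(q),"max z",q[q[:,2].argsort()[-3:]].round(4).tolist())
    # clips: orange comps
    m=((hsv[...,0]<14)&(hsv[...,1]>170)&(hsv[...,2]>80)).astype(np.uint8)
    k,l,s,c=cv2.connectedComponentsWithStats(m)
    for i in range(1,k):
        if s[i,4]>60:
            q=X[l==i];print(n,"orange",s[i].tolist(),"min",q.min(0).round(3),"max",q.max(0).round(3),"med",np.median(q,0).round(3))
    x,y,w,h=roi1 if n=="side" else roi2
    if n=="side": out=[cv2.resize(p[y:y+h,x:x+w],(380,420),interpolation=2) for x,y,w,h in(roi1,roi2)]
cv2.imwrite("pics/crop.png",np.hstack(out)[:,:,::-1])
E
```

```text
scene stand foot 765 z 0.0168 rect ((537.421630859375, 206.6018524169922), (90.64677429199219, 177.17840576171875), 11.192850112915039)
scene rack foot 626 z 0.0151 rect ((529.0296630859375, -184.69105529785156), (81.69149780273438, 78.52040100097656), 82.78964233398438)
scene high pts 381 max z [[0.5262, 0.1779, 0.2056], [0.529, 0.1846, 0.2067], [0.5249, 0.1808, 0.2073]]
scene orange [279, 240, 13, 23, 191] min [ 0.206 -0.761  0.086] max [ 0.535 -0.155  0.859] med [ 0.523 -0.164  0.112]
scene orange [232, 246, 17, 35, 309] min [ 0.206 -0.761  0.046] max [ 0.448 -0.118  0.859] med [ 0.433 -0.137  0.087]
scene orange [229, 280, 14, 16, 106] min [ 0.394 -0.162  0.   ] max [ 0.426 -0.129  0.068] med [ 0.415 -0.15   0.02 ]
side stand foot 1073 z 0.0188 rect ((535.9146728515625, 207.41314697265625), (86.54058074951172, 173.09579467773438), 11.53416919708252)
side rack foot 983 z 0.0162 rect ((529.3432006835938, -182.73008728027344), (79.10975646972656, 77.66853332519531), 81.30744171142578)
side high pts 794 max z [[0.5222, 0.1843, 0.2086], [0.5276, 0.1854, 0.2087], [0.5254, 0.1855, 0.2093]]
side orange [307, 231, 29, 45, 438] min [ 0.505 -0.209  0.06 ] max [ 0.537 -0.153  0.136] med [ 0.52  -0.165  0.106]
side orange [249, 248, 24, 46, 610] min [ 0.412 -0.155  0.051] max [ 0.447 -0.117  0.124] med [ 0.433 -0.136  0.088]
side orange [251, 294, 14, 23, 182] min [ 0.12  -0.605  0.003] max [ 0.425 -0.131  0.638] med [ 0.417 -0.149  0.023]
```

View pics/crop.png

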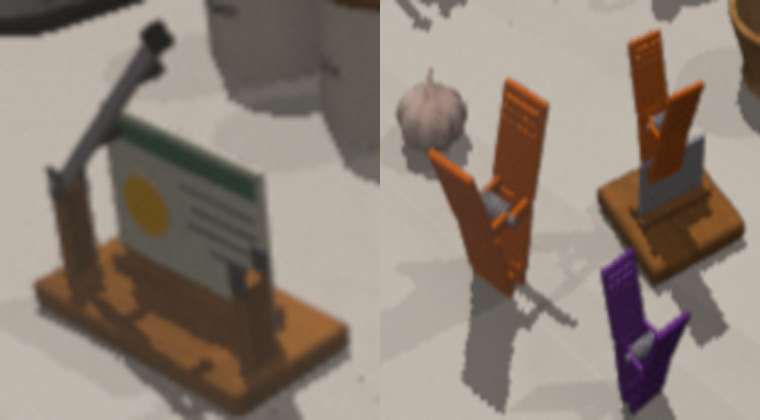

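The crop confirms it: the clip on the rack fin is clearly smaller than the loose orange one, and the purple one is standing apart. The keeper rises from the left (far, +y) post, and the fork is on the right. Stand pose is (0.537, 0.207), yaw 11.4°; rack is (0.529, -0.184), yaw about -8°. Foot sizes and heights match the description, so I'll push the keeper down now.

```bash
cat >> h.py <<'E'
SC=np.array([.5367,.2070]);SY=11.36
def S(x,y,z): # stand mm -> world
    a=np.radians(SY);c,s=np.cos(a),np.sin(a);return np.array([SC[0]+(c*x-s*y)/1e3,SC[1]+(s*x+c*y)/1e3,z/1e3])
E
python3 - <<'E'
from h import *
R=Rz(SY+90);s=sense()
move_straight(s["tcp_pos"]+[0,0,.13],v=.3)
movep(S(-25,15,320),R)
p,d=capture("wrist");c=camera_params("wrist");np.savez("w1.npz",p=p,d=d,xyz=c["xyz"],att=c["attitude"],K=c["intrinsics"])
cv2.imwrite("pics/w1.png",p[:,:,::-1])
gripper_to(0)
move_straight(S(-25,15,225),R,v=.2)
print(sense()["time_s"],sense()["force"])
X=cloud(d,c);a=np.radians(SY);L=(X[...,:2]-SC)@np.array([[np.cos(a),-np.sin(a)],[np.sin(a),np.cos(a)]])*1e3
for nm,lo,hi in(("board",121,129),("foot",14,22)):
    m=(X[...,2]*1e3>lo)&(X[...,2]*1e3<hi)&(abs(L[...,0])<(12 if nm=="board" else 60))&(abs(L[...,1])<100)
    if m.sum()>20: print(nm,m.sum(),np.percentile(L[m],[2,50,98],axis=0).round(1).tolist(),cv2.minAreaRect(L[m].astype(np.float32)))
E
```

```text
4.0333 [ 0.17120091 -0.66706403 -0.05502444]
board 327 [[-10.6, -60.2], [10.0, 27.7], [11.9, 65.5]] ((0.12200164794921875, 2.3102569580078125), (23.695884704589844, 129.7412109375), 0.08793872594833374)
foot 4481 [[-41.0, -81.1], [-21.2, 1.7], [31.9, 86.9]] ((2.1031532287597656, 2.654876708984375), (175.4924774169922, 87.83606719970703), 89.75301361083984)
```

View pics/w1.png

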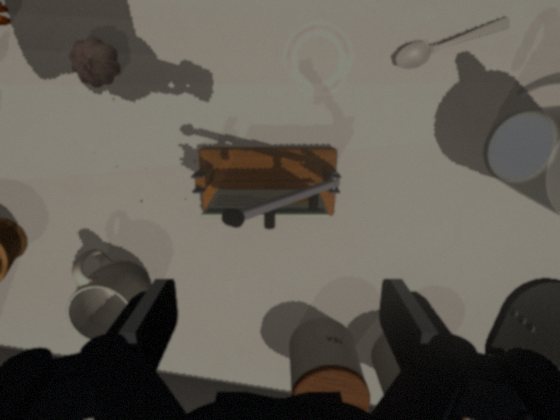

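The wrist view shows the stand at (268,180) with the keeper raised, its button at (233,216), and the way clear. The foot as seen here agrees with my estimate within 2–3 mm. Now I push down.

```bash
python3 - <<'E'
from h import *
def st(l):s=sense();print(l,round(s["time_s"],2),s["tcp_pos"].round(4),s["force"].round(2))
R=Rz(SY+90)
for y,z in((12,190),(3,150),(-8,115),(-16,95)):
    move_straight(S(-24,y,z),R,v=.12);st(z)
for z in range(92,76,-1):
    move_straight(S(-24,-18,z),R,v=.05);st(z)
    if sense()["force"][2]>6: break
s=sense();move_straight(S(-24,-18,z+60),R,v=.2)
p,d=capture("side");cv2.imwrite("pics/side1.png",cv2.resize(p[115:220,165:260],(570,600),interpolation=2)[:,:,::-1])
np.savez("side1.npz",p=p,d=d)
E
```

```text
190 4.47 [0.5111 0.2141 0.1907] [ 0.24  0.46 -0.25]
150 4.97 [0.5127 0.2052 0.1503] [-0.04  1.18 -0.54]
115 5.42 [0.5147 0.1944 0.1151] [-0.5   0.72 -0.27]
95 5.76 [0.5161 0.1865 0.0949] [-0.35 -0.41 -0.63]
92 6.01 [0.517  0.1847 0.0925] [ 0.33 -0.01  0.25]
91 6.26 [0.5168 0.1847 0.0912] [0.12 0.31 0.22]
90 6.51 [0.5167 0.1847 0.09  ] [ 0.09 -0.37  0.8 ]
89 6.76 [0.5166 0.1846 0.0889] [0.48 0.02 0.05]
88 7.01 [0.5166 0.1846 0.0879] [-0.22  0.38 -0.79]
87 7.26 [0.5166 0.1846 0.0869] [0.33 0.62 0.5 ]
86 7.51 [0.5166 0.1846 0.0859] [-0.38  0.14  0.85]
85 7.76 [0.5168 0.1847 0.0851] [ 0.09 -0.18  0.37]
84 8.01 [0.5169 0.1847 0.0849] [-2.18 -0.95  5.37]
83 8.26 [0.517  0.1847 0.0847] [-4.96 -0.72  8.79]
```

View pics/side1.png

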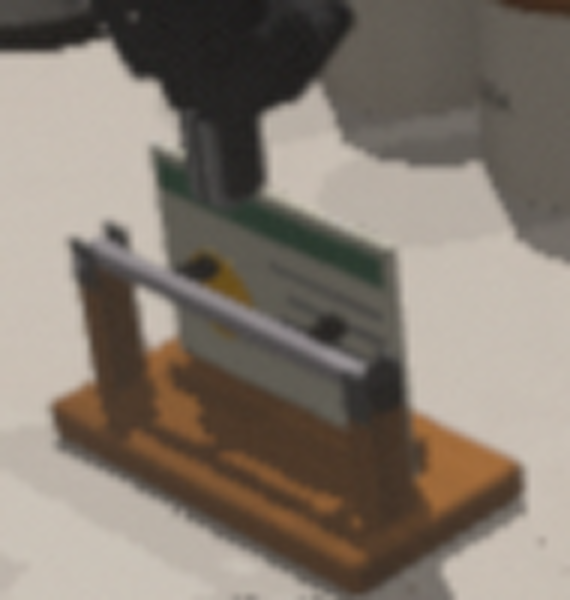

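The keeper now lies level in the fork (contact at z = 85 mm, force rising to 9 N against the stop). Next I take a clean wrist view of the board's top edge and one of the clip from above.

```bash
cat >> h.py <<'E'
def wcap(n):
    c=camera_params("wrist");p,d=capture("wrist");cv2.imwrite(f"pics/{n}.png",p[:,:,::-1]);np.savez(n+".npz",p=p,d=d,X=cloud(d,c),xyz=c["xyz"],att=c["attitude"],K=c["intrinsics"]);return p,d,cloud(d,c)
E
python3 - <<'E'
from h import *
move_straight(S(-24,-18,300),Rz(SY+90),v=.3);gripper_to(.085)
movep(S(-60,0,300),Rz(SY+90));hold(.15)
p,d,X=wcap("w2")
a=np.radians(SY);M=np.array([[np.cos(a),-np.sin(a)],[np.sin(a),np.cos(a)]]);L=(X[...,:2]-SC)@M*1e3;Z=X[...,2]*1e3
for lo,hi in((122,129),(14,22),(78,88)):
    m=(Z>lo)&(Z<hi)&(abs(L[...,0])<60)&(abs(L[...,1])<100);print(lo,m.sum(),np.median(Z[m]),np.percentile(L[m],[1,50,99],axis=0).round(1).tolist(),cv2.minAreaRect(L[m].astype(np.float32)))
movep([.50,-.19,.30],Rz(82));hold(.15)
p,d,X=wcap("w3");Z=X[...,2]*1e3
near=np.hypot(X[...,0]-.529,X[...,1]+.1835)<.075
hsv=cv2.cvtColor(p,cv2.COLOR_RGB2HSV);org=(hsv[...,0]<14)&(hsv[...,1]>170)
for nm,m in(("foot",near&(Z>12)&(Z<20)),("top",near&(Z>122)),("clip",near&(Z>70)),("fin",near&(Z>56)&(Z<66)&~org)):
    q=X[m][:,:2]*1e3;print(nm,m.sum(),np.median(Z[m]).round(1),Z[m].max().round(1),cv2.minAreaRect(q.astype(np.float32)),q.mean(0))
print(sense()["time_s"])
E
```

```text
122 623 124.07296591936718 [[8.2, -60.8], [10.2, 2.5], [13.0, 66.0]] ((10.556952476501465, 2.600330352783203), (5.087303161621094, 128.59288024902344), 0.21613632142543793)
14 4556 17.33515581722711 [[-41.5, -83.0], [-21.6, 2.1], [40.4, 88.1]] ((2.0670738220214844, 2.5598907470703125), (89.62225341796875, 175.8987274169922), 0.3502422869205475)
78 2176 83.91091049403451 [[-23.5, -79.9], [-12.0, 0.6], [9.4, 81.2]] ((-7.123481750488281, 0.12169647216796875), (34.6883659362793, 166.1515655517578), 0.6832430958747864)
foot 2017 15.3 20.0 ((531.9419555664062, -182.40145874023438), (79.57026672363281, 78.9162368774414), 81.44608306884766) [ 519.17177799 -182.98302181]
top 31307 366.2 387.2 ((509.3786315917969, -184.1649627685547), (136.02471923828125, 52.3199577331543), 81.36383819580078) [ 493.57251119 -178.65752833]
clip 32336 365.9 387.2 ((509.720703125, -184.11093139648438), (136.16773986816406, 52.50357437133789), 81.89640808105469) [ 494.4776173  -178.69916159]
fin 190 60.7 65.9 ((532.5953979492188, -180.24110412597656), (17.43181800842285, 53.69389724731445), 87.56611633300781) [ 524.09067695 -181.84327046]
12.3333
```

View pics/w3.png

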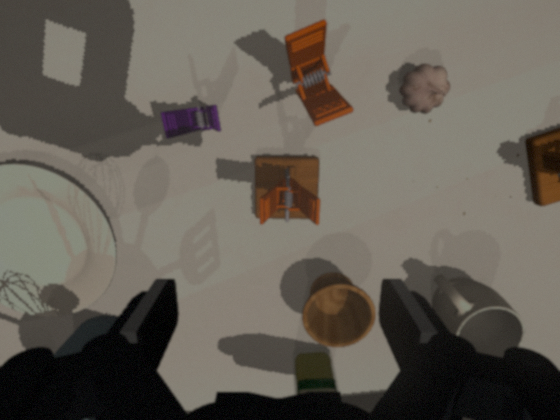

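The wrist view shows the rack at (287,188) with the clip at (290,205), opening along the image's horizontal, which is tool y. The board's edge reads x = +10 mm against the foot's centre, so the foot may not be centred under the board. I'll check that in the other views.

```bash
python3 - <<'E'
from h import *
a=np.radians(SY);M=np.array([[np.cos(a),-np.sin(a)],[np.sin(a),np.cos(a)]])
for n in("scene0","side0","side1","w2"):
    f=np.load(n+".npz");X=f["X"] if n=="w2" else cloud(f["d"],camera_params(n[:-1]))
    hsv=cv2.cvtColor(f["p"],cv2.COLOR_RGB2HSV)
    L=(X[...,:2]-SC)@M*1e3;Z=X[...,2]*1e3;n0=(abs(L[...,1])<95)&(abs(L[...,0])<55)
    for lo,hi,x0,x1 in((95,121,-3,30),(121,127,-3,30),(75,90,-45,-2),(30,70,-45,-2)):
        m=n0&(Z>lo)&(Z<hi)&(L[...,0]>x0)&(L[...,0]<x1)
        if lo==30:m&=(hsv[...,0]<20)&(hsv[...,1]>90)&(abs(L[...,1])>62)
        if m.sum()>8:print(n,lo,m.sum(),"x pct",np.percentile(L[m][:,0],[2,25,50,75,98]).round(1),"y",np.percentile(L[m][:,1],[1,99]).round(1))
# clip / rack in side0, scene0, w3
for n in("scene0","side0","w3"):
    f=np.load(n+".npz");X=f["X"] if n=="w3" else cloud(f["d"],camera_params(n[:-1]));Z=X[...,2]*1e3
    b=np.radians(-8.2);r=(X[...,:2]-[.529,-.1835])@np.array([[np.cos(b),-np.sin(b)],[np.sin(b),np.cos(b)]])*1e3
    hsv=cv2.cvtColor(f["p"],cv2.COLOR_RGB2HSV);org=(hsv[...,0]<14)&(hsv[...,1]>150)
    nr=(np.abs(r)<45).all(-1)&(Z<145)
    for nm,m in(("fin",nr&~org&(Z>25)&(Z<66)),("hi",nr&org&(Z>118)),("orange",nr&org&(Z>75)),("foot",nr&(Z>11)&(Z<20))):
        if m.sum()>8:print(n,nm,m.sum(),"x",np.percentile(r[m][:,0],[2,50,98]).round(1),"y",np.percentile(r[m][:,1],[2,50,98]).round(1),"z",np.percentile(Z[m],[2,98]).round(1))
E
```

```text
scene0 95 192 x pct [ 1.   7.   7.8  8.6 10.7] y [-63.9  52.6]
scene0 121 53 x pct [ 6.5  7.7  8.7 10.  12.2] y [-60.7  53.6]
scene0 75 65 x pct [-25.7 -23.8 -19.4  -8.1  -4.1] y [-82.1  79.7]
scene0 30 153 x pct [-25.2 -23.  -18.1 -12.1  -6.7] y [-82.3  77.1]
side0 95 371 x pct [ 4.4  7.7  8.5  9.1 10.6] y [-62.2  58.6]
side0 121 106 x pct [ 6.5  8.3  9.3 10.1 12.4] y [-61.2  67. ]
side0 75 122 x pct [-25.  -23.  -16.9  -7.3  -3.6] y [-78.2  83.1]
side0 30 217 x pct [-24.4 -22.6 -18.7 -12.6  -5.9] y [-79.9  80.5]
side1 95 351 x pct [ 6.4  7.7  8.5  9.2 10.7] y [-62.   65.9]
side1 121 86 x pct [ 6.7  8.   8.9 10.3 12.4] y [-63.1  66.4]
side1 75 370 x pct [-23.8 -17.7 -16.2 -13.2  -3.9] y [-82.5  82.7]
side1 30 208 x pct [-25.  -22.6 -19.4 -13.3  -6.6] y [-79.2  79.3]
w2 95 1290 x pct [7.9 8.4 8.7 8.9 9.4] y [-60.9  65.6]
w2 121 658 x pct [ 8.3  9.1 10.1 11.5 12.8] y [-60.8  65.9]
w2 75 1795 x pct [-23.2 -16.8 -14.3 -10.9  -3.7] y [-80.4  81.8]
w2 30 212 x pct [-23.5 -23.  -22.7 -17.5  -6.9] y [-76.8  81.7]
scene0 fin 199 x [-23.9   9.   28.4] y [-6.  -1.5  2.8] z [25.6 61.6]
scene0 hi 115 x [-18.8  -8.8   2.4] y [-27.8  20.4  26.1] z [118.3 135.2]
scene0 orange 335 x [-20.   -9.3   2.6] y [-26.7  13.   25.5] z [ 77.6 134.2]
scene0 foot 630 x [-37.5  -7.5  39.3] y [-40.  -17.3  36.2] z [11.4 19.6]
side0 fin 319 x [-24.5   5.1  27.7] y [-3.1  0.7  4.3] z [25.5 63.1]
side0 hi 201 x [-20.   -9.4   2.4] y [-25.9  22.3  27.9] z [118.4 135.3]
side0 orange 610 x [-20.  -10.    2.4] y [-25.4  14.   26.6] z [ 76.9 134.7]
side0 foot 1006 x [-37.6 -11.1  39.4] y [-37.7 -16.4  37.7] z [11.9 19.1]
w3 fin 191 x [-23.5 -13.5  29.1] y [-5.   0.6  7.5] z [33.5 65.2]
w3 hi 451 x [-18.7  -7.9   3.3] y [-25.9 -18.   27.3] z [119.4 134.9]
w3 orange 919 x [-18.7  -8.5   5. ] y [-25.8  -9.4  27. ] z [ 83.5 134.7]
w3 foot 2064 x [-36.  -14.7  40.6] y [-37.7  -5.2  39.7] z [11.8 17.1]
```

All views agree: the board's front face is at x = 8.4 mm in my foot-centred frame. So the board's centre is +10.4 mm from the foot's centre, y +2 mm, and the bar is at about -14 mm, which the finger did cover. The clip is at (-8.3, 0.5) mm in the rack frame, yaw -8.3°, handle tops at z = 134 mm, as described. Now I grasp it.

```bash
python3 - <<'E'
from h import *
def st(l):s=sense();print(l,round(s["time_s"],2),s["tcp_pos"].round(4),s["force"].round(2),round(s["width"],4),round(s["finger_force"],1))
b=np.radians(-8.3);c=np.array([.529+(np.cos(b)*-8.3-np.sin(b)*.5)/1e3,-.1835+(np.sin(b)*-8.3+np.cos(b)*.5)/1e3])
R=Rz(81.7);print(c)
move_straight([*c,.25],R,v=.25);move_straight([*c,.105],R,v=.15);st("down")
gripper_to(.05,30);st("50");gripper_to(.02,30);hold(.2);st("shut")
move_straight([*c,.20],R,v=.1);st("up");hold(.1)
for n in("scene","side"):
    p,d=capture(n);np.savez(n+"2.npz",p=p,d=d)
    if n=="side":cv2.imwrite("pics/side2.png",cv2.resize(p[150:300,240:400],(640,600),interpolation=2)[:,:,::-1])
st("end")
E
```

```text
[ 0.52085911 -0.18180708]
down 13.82 [ 0.5217 -0.1823  0.1064] [ 0.49 -0.38  0.91] 0.0849 0.0
50 14.26 [ 0.5208 -0.1818  0.1051] [-0.75  0.26 -1.2 ] 0.0501 3.6
shut 14.77 [ 0.5209 -0.1818  0.105 ] [ 0.01  0.01 -0.54] 0.0287 34.5
up 15.87 [ 0.5203 -0.1816  0.1989] [ 0.79 -0.28 -0.71] 0.0284 34.5
end 16.07 [ 0.5205 -0.1816  0.1991] [ 0.5   0.37 -0.12] 0.0288 34.5
```

View pics/side2.png

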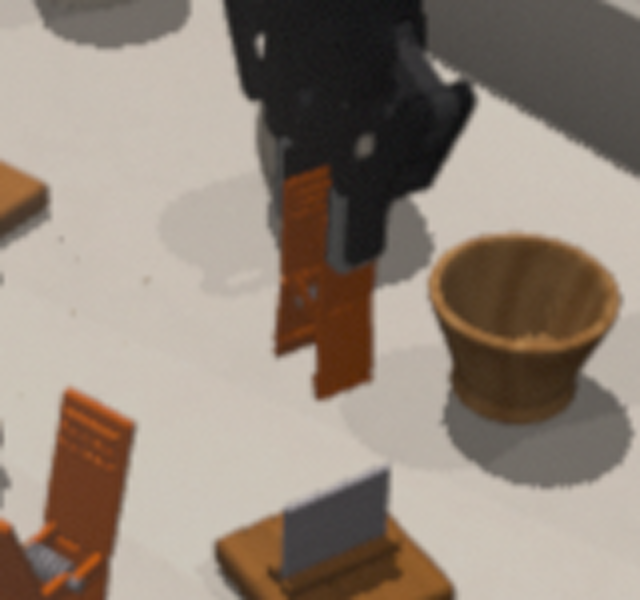

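The clip is off the rack and squeezed open (28.8 mm, 34 N); its jaw tips are at about (290,350) and (340,390) in the crop, and it hangs upright. Next I measure the jaw tips relative to the TCP.

```bash
python3 - <<'E'
from h import *
t=np.array([.5205,-.1816,.1991]);b=np.radians(-8.3)
M=np.array([[np.cos(b),-np.sin(b)],[np.sin(b),np.cos(b)]])
for n in("scene2","side2"):
    f=np.load(n+".npz");cp=camera_params(n[:-1]);X=cloud(f["d"],cp);hsv=cv2.cvtColor(f["p"],cv2.COLOR_RGB2HSV)
    org=(hsv[...,0]<14)&(hsv[...,1]>150);r=(X-t)*1e3;xy=r[...,:2]@M
    m=org&(np.abs(xy)<40).all(-1)&(r[...,2]>-75)&(r[...,2]<40)
    for nm,k in(("near(-y)",xy[...,1]<-2),("far(+y)",xy[...,1]>-2)):
        q=m&k;z=r[...,2]
        for lo in np.arange(-65,35,10):
            w=q&(z>lo)&(z<=lo+10)
            if w.sum()>4:print(n,nm,lo,w.sum(),"x",np.percentile(xy[w][:,0],[2,98]).round(1),"y",np.percentile(xy[w][:,1],[5,50,95]).round(1),"zmin",z[w].min().round(1),"zmax",z[w].max().round(1))
E
```

```text
scene2 near(-y) -65 26 x [-10.7  10.2] y [-18.1 -16.7 -14. ] zmin -64.5 zmax -55.2
scene2 near(-y) -55 35 x [-11.8  10.2] y [-18.3 -16.6 -14.7] zmin -54.8 zmax -45.0
scene2 near(-y) -45 43 x [-12.1  10.2] y [-18.  -15.8 -13.9] zmin -44.8 zmax -35.3
scene2 near(-y) -35 42 x [-12.7  10.5] y [-15.6 -14.4 -12.5] zmin -34.6 zmax -25.7
scene2 near(-y) -25 42 x [-12.5   9.7] y [-16.  -14.3  -4.9] zmin -25.0 zmax -15.1
scene2 near(-y) -15 29 x [-12.3  10.2] y [-16.2 -14.5 -12.8] zmin -14.6 zmax -5.6
scene2 near(-y) -5 6 x [-11.6  -3.2] y [-17.8 -14.6 -14.1] zmin -4.7 zmax 4.2
scene2 far(+y) -65 6 x [-11.9  -5.1] y [11.1 12.9 15.2] zmin -57.9 zmax -55.3
scene2 far(+y) -55 9 x [-11.3  -6. ] y [ 9.9 13.7 15.1] zmin -54.5 zmax -47.8
scene2 far(+y) -35 9 x [-10.9  -4.3] y [ 6.5 11.3 12.8] zmin -34.5 zmax -25.3
scene2 far(+y) -25 18 x [-11.5  -4.3] y [ 1.2 10.3 11.7] zmin -25.0 zmax -15.3
scene2 far(+y) -15 12 x [-11.   -4.9] y [ 9.4 11.4 12.6] zmin -14.7 zmax -6.3
scene2 far(+y) -5 14 x [-11.5  -4.9] y [ 9.6 10.4 11.8] zmin -4.6 zmax 4.1
scene2 far(+y) 5 17 x [-11.5  -2.5] y [ 8.6  9.9 11.7] zmin
[... 802 characters left out ...]
3 zmax 24.3
side2 far(+y) -65 22 x [-12.3   4.5] y [13.1 14.1 15.7] zmin -60.8 zmax -55.0
side2 far(+y) -55 42 x [-12.4   3.2] y [12.8 15.1 16.3] zmin -54.9 zmax -45.3
side2 far(+y) -45 18 x [-12.4  -3.2] y [13.  14.4 15.4] zmin -44.7 zmax -36.5
side2 far(+y) -35 25 x [-12.1   3.6] y [-0.2 12.4 13.7] zmin -34.6 zmax -25.1
side2 far(+y) -25 59 x [-12.    3.1] y [ 2.1 12.4 13.7] zmin -25.0 zmax -15.1
side2 far(+y) -15 44 x [-12.    2.7] y [11.5 12.5 13.9] zmin -14.9 zmax -5.1
side2 far(+y) -5 46 x [-12.2   3. ] y [11.6 12.9 14. ] zmin -4.8 zmax 5.0
side2 far(+y) 5 57 x [-12.3   5.2] y [ 9.8 12.  13.9] zmin 5.3 zmax 14.9
side2 far(+y) 15 68 x [-12.7   6.1] y [10.8 12.4 14.9] zmin 15.1 zmax 25.0
```

The jaw tips are 65 mm below the TCP and the clip is centred to within about 1 mm. The board-top target is at stand-frame (10.4, 2), so the TCP z for a 15 mm reach is 0.175. I'll hover first, check, then lower.

```bash
python3 - <<'E'
from h import *
def st(l):s=sense();print(l,round(s["time_s"],2),s["tcp_pos"].round(4),s["force"].round(2),round(s["width"],4),round(s["finger_force"],1),s["joint_pos"].round(0))
s=sense();move_straight([*s["tcp_pos"][:2],.30],v=.2)
R=Rz(11.5);tgt=lambda z:S(10.4,.7,z)
print(solve_ik(tgt(300),R))
movep(tgt(300),R);st("over")
move_straight(tgt(215),R,v=.15);hold(.2);st("hover")
a=np.radians(11.5);M=np.array([[np.cos(a),-np.sin(a)],[np.sin(a),np.cos(a)]])
for n in("scene","side"):
    p,d=capture(n);X=cloud(d,camera_params(n));np.savez(n+"3.npz",p=p,d=d);hsv=cv2.cvtColor(p,cv2.COLOR_RGB2HSV)
    L=(X[...,:2]-tgt(0)[:2])@M*1e3;Z=X[...,2]*1e3;org=(hsv[...,0]<14)&(hsv[...,1]>150)&(np.abs(L)<40).all(-1)&(Z>135)
    q=org&(Z<175);print(n,q.sum(),"clip zmin",np.percentile(Z[org],[0,2]).round(1),"x",np.percentile(L[q][:,0],[1,10,50,90,99]).round(1),"y",np.percentile(L[q][:,1],[2,98]).round(1))
    bd=(abs(L[...,0])<8)&(abs(L[...,1])<80)&(Z>100)&(Z<128);print(" board x",np.percentile(L[bd][:,0],[2,50,98]).round(1),"y",np.percentile(L[bd][:,1],[1,99]).round(1),"z",np.percentile(Z[bd],99))
cv2.imwrite("pics/side3.png",cv2.resize(p[85:225,150:290],(600,600),interpolation=2)[:,:,::-1])
E
```

```text
[ 1.57350680e+01 -2.95339870e+00  9.83146117e+01 -2.54444375e-14
  8.46387870e+01  4.23506800e+00]
over 18.41 [0.5467 0.2092 0.2992] [-0.48  0.34 -0.78] 0.0287 34.5 [16. -3. 98. -0. 85.  4.]
hover 19.32 [0.5476 0.2099 0.2167] [-0.84  1.01 -0.  ] 0.0285 34.5 [ 16.  -0. 104.  -0.  76.   4.]
scene 52 clip zmin [154.9 159.5] x [-18.  -16.1 -13.8  15.3  16. ] y [-13.1   7.6]
 board x [-4.9 -2.4  1.1] y [-64.7  62.9] z 126.00187448047758
side 115 clip zmin [153.  156.8] x [-17.1 -15.8 -13.6  15.7  16.6] y [-13.1  10.6]
 board x [-4.1 -1.7  2.1] y [-63.1  66.6] z 127.11040185601107
```

View pics/side3.png

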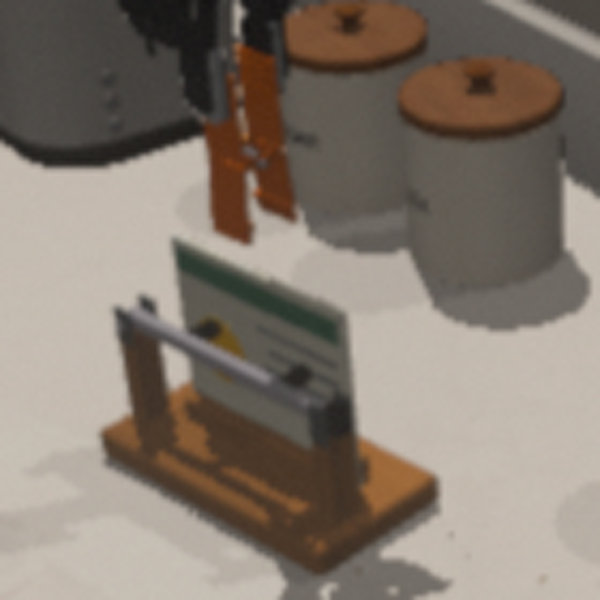

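At hover, the clip's jaws (about (230,240) and (280,215) in the crop) hang in front of and behind the line of the board's edge. The clip is symmetric, x -17…+16, about a board face at -2, and centred along the board. Now I lower it.

```bash
python3 - <<'E'
from h import *
def st(l):s=sense();print(l,round(s["time_s"],2),s["tcp_pos"].round(4),s["force"].round(2),round(s["width"],4),round(s["finger_force"],1))
R=Rz(11.5);tgt=lambda z:S(10.4,.7,z)
move_straight(tgt(175),R,v=.05);hold(.8);st("placed")
a=np.radians(11.5);M=np.array([[np.cos(a),-np.sin(a)],[np.sin(a),np.cos(a)]])
for n in("scene","side"):
    p,d=capture(n);X=cloud(d,camera_params(n));hsv=cv2.cvtColor(p,cv2.COLOR_RGB2HSV)
    L=(X[...,:2]-tgt(0)[:2])@M*1e3;Z=X[...,2]*1e3;org=(hsv[...,0]<14)&(hsv[...,1]>150)&(np.abs(L)<40).all(-1)&(Z>95)
    for nm,q in(("front",org&(L[...,0]<0)&(Z<130)),("back",org&(L[...,0]>0)&(Z<145))):
        if q.sum():print(n,nm,q.sum(),"zmin",np.percentile(Z[q],[0,3]).round(1),"x",np.percentile(L[q][:,0],[2,50,98]).round(1),"y",np.percentile(L[q][:,1],[2,98]).round(1))
cv2.imwrite("pics/side4.png",cv2.resize(p[85:225,150:290],(600,600),interpolation=2)[:,:,::-1]);st("end")
E
```

```text
placed 21.18 [0.5468 0.2097 0.175 ] [-0.25  0.5  -0.91] 0.0287 34.5
scene front 32 zmin [109.  112.1] x [-17.8 -16.3  -9.3] y [-15.6   8.4]
scene back 28 zmin [117.7 118.4] x [10.5 12.8 14.8] y [-14.1   7.2]
side front 60 zmin [111.7 111.8] x [-17.8 -15.8 -13.8] y [-12.3  11.9]
side back 54 zmin [116.4 117.8] x [10.7 13.8 16.6] y [-10.2   9.5]
end 21.27 [0.5467 0.2097 0.175 ] [ 0.5  -0.27  0.03] 0.0286 34.5
```

View pics/side4.png

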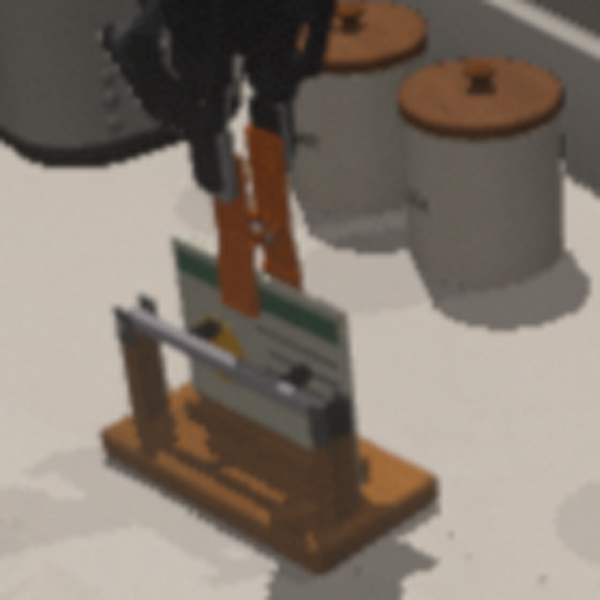

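The clip is astride the middle of the board's edge: front jaw tip at (240,312) in the crop, the back jaw behind the board, tips at z ≈ 110–111 mm, no contact force. The keeper is still in its fork.

```bash
python3 -c "
from bench import *
print(hand_in())"
```

```text
the job is handed in; nothing more can be done
None
```

I handed the job in after about 21 s: the keeper bar is down in its fork, and the orange clip is held squeezed open astride the middle of the board's top edge, reaching about 15 mm below it. I felt no contact with the board or stand and kept clear of the mug, mortar and garlic; the back jaw is partly hidden by the board in the camera views.

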